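# Pile glued phones on the bonding hotplate and start the cure

## Robot

A 6-joint arm with a two-finger parallel gripper is mounted at the origin on the work surface. World frame = base frame: x ahead of the robot, y to its left, z up, the work surface at z = 0. Lengths are in m, angles in rad, forces in N, time in s.
With the tool pointing down it reaches from about 0.275 to 0.775 m from the base axis. Payload 14.6 kg.
Tool frame: the origin (TCP) lies midway between the tips of the shut fingers; the grasp point (between the pads) lies 19 mm behind it; z points along the fingers, y is the line along which they close (so a half turn about z gives the same grasp; the last joint's range is limited). The gripper opens to 85 mm and grips with 20 to 120 N. Pads are 22 mm wide; open, the fingers measure 114 mm over their backs; the gripper's body (76 mm by 85 mm) begins 54 mm behind the grasp point. The pads swing forward as they close: fully open they stand 13 mm farther back than shut.
Start: joints at [-1.32, 0.263, -0.048, 1.259, 0, 1.415], TCP at [0.207, -0.482, 0.231] pointing down, gripper open.
Joint ranges: [-2.65, 2.65], [-0.89, 1.7], [-1.18, 1.37], [-2.13, 2.11], [-1.35, 1.29], [-3.14, 3.14]. Speed limits (rad/s): [1.89, 1.89, 2.57, 2.79, 3.14, 3.14].

## Interface

Orientations are given as a rotation vector (axis times angle).
In Python, from plant import arm gives the robot as it stands. The module is installed in compiled form; this text tells all that it offers.
- The arm moves only by the shell command python3 -m creep 'ROWS' [FORCE]. ROWS is a JSON object of lists of equal length, an entry for each row: "dp": the shift along the world's x, y, z in mm, a list of three; "twist": the turn about the world's z in rad; "gripper": the opening, from 0 (shut) to 1 (fully open). A call has 1 to 12 rows; each row is the pose to reach, as a shift and turn from the pose commanded when the call began; what a row does not reach only later rows make up. A row lasts 1/12 s, in which the tool goes at most 41.7 mm and 7.16 degrees, less where a joint would pass 70% of its speed; a pose out of reach is approached as far as the arm can. A call with a gripper value outside its range is refused whole. The fingers move at their own pace and stop on an object; FORCE is the grip in N (left out, the last holds). Time passes only in rows, so rows that repeat a pose let the fingers close. It gives the time, the measured TCP pose, the force, the opening and the grip force at its end, in the units of the state.
- arm.observe(): the state, without advancing time (a new reading comes with each control period).
- arm.grab_frame(name): name is "side" or "top"; returns a dict with "image" (384x512x3 uint8, red, green, blue), "fx", "fy", "cx", "cy" (pixels), "k1" (the pictures are not rectified: a ray, as slopes to the right and down, at radius r is drawn at 1 + k1 r^2 times it, then the intrinsics apply), "rvec" (rotation vector, rad) and "tvec" (3), from world to camera coordinates, as OpenCV has them. Camera axes: x right, y down, z forward; pixel columns grow to the right and rows downward; lengths in m; the calibration is good to about 2 mm. A picture is of the moment at which its call begins. There is no depth.
- arm.finish_job(): hands the job in; it is judged then, once.
The state is a dict: "clock": time; "joint_pos": joint angles; "joint_vel": joint speeds; "tau": joint torques, N m; "tool_pos": TCP position; "eef_rot": TCP orientation; "wrist_force": force on the tool from outside, world axes, zero at the start; "wrist_torque": the same for the moment, N m; "opening": finger opening in m; "grip_force": force on a finger pad.
Only numpy, scipy, OpenCV 4.12 (cv2) and the standard library are available. Lean on these libraries where they do the work, as an engineer would, in place of code of your own. Each camera call takes 0.05 s, during which the arm holds its last target. There are 200 camera calls.

## Task

These phones have freshly glued screens and go on the hotplate to cure. First move the thermometer from its stand into the well of the hotplate, fully home; next pile every phone squarely on the bed, screen up, edges flush, lengthwise and centred within the outline; then lay the steel pressure plate just as squarely on top of the pile, rib up. Last, turn the heat knob clockwise until it clicks on; leave the screwdriver, the jar and the reel where they are.

Things in the scene. Friction and masses are not known exactly. Their poses are not given: they have to be found in the camera images.
- phone1: a smartphone, a rigid black slab 112 (x) x 56 (y) x 10 (z) mm, 0.13 kg, lying screen up on the table; origin at the centre of its underside, x along its length, z out of the screen. Three to five of the five phones are present; an absent one reads None from the start
- phone2: a smartphone, a rigid black slab 112 (x) x 56 (y) x 10 (z) mm, 0.13 kg, lying screen up on the table; origin at the centre of its underside, x along its length, z out of the screen. Three to five of the five phones are present; an absent one reads None from the start
- phone3: a smartphone, a rigid black slab 112 (x) x 56 (y) x 10 (z) mm, 0.13 kg, lying screen up on the table; origin at the centre of its underside, x along its length, z out of the screen. Three to five of the five phones are present; an absent one reads None from the start
- phone4: a smartphone, a rigid black slab 112 (x) x 56 (y) x 10 (z) mm, 0.13 kg, lying screen up on the table; origin at the centre of its underside, x along its length, z out of the screen. Three to five of the five phones are present; an absent one reads None from the start
- phone5: a smartphone, a rigid black slab 112 (x) x 56 (y) x 10 (z) mm, 0.13 kg, lying screen up on the table; origin at the centre of its underside, x along its length, z out of the screen. Three to five of the five phones are present; an absent one reads None from the start
- press_plate: steel pressure plate 112 (x) x 56 (y) x 8 (z) mm, about 0.42 kg, with an upright grip rib 60 (x) x 14 (y) mm on top, from 8 to 40 mm above its underside; origin at the centre of its underside
- thermometer: dial thermometer standing in a wooden stand: steel stem 6 mm in diameter and 55 mm long with a tapered tip, and on its top a round dial head 32 mm in diameter and 16 mm high (55 to 71 mm above the tip); origin at the stem's tip, z up along the stem; 0.04 kg
- stand: loose wooden block 70 x 70 x 40 mm, 0.45 kg, in whose central hole (7.5 mm wide, 35 mm deep) the thermometer stands at the start; origin at the centre of its underside
- hotplate: bonding hotplate, a fixed box 300 (x) x 110 (y) mm; origin at the centre of its underside. Middle: flat aluminium bed 40 mm high, 158 x 110 mm, with a thin dark outline 118 x 61 mm at its centre, a little larger than a phone. -x end: the heat knob, its axis 115 mm from the origin. +x end, from 74 mm on: a step 52 mm high with the thermometer well, 112 mm from the origin
- bed_center (a point): centre of the outline, on the bed's surface; x along the outline's length, z up; same axes as the hotplate
- well_mouth (a point): centre of the mouth of the thermometer well, a vertical round hole 9 mm wide and 40 mm deep, with a 2 mm chamfer; fully home, the tip is 40 mm below this point and the dial head's underside 15 mm above it
- heat_knob_grip (a point): on the axis of the heat knob, at the height to grip it, 37 mm above the hotplate's black end; the knob has a bar grip 40 mm long, 14 mm thick and 32 mm high (its top is 7 mm above this point)
- heat_knob (a joint): angle of the heat knob in rad, growing clockwise seen from above: 0 is off (bar along the hotplate's x axis), 1.2 is on, a hard stop. A detent in between resists with up to 0.14 N m until the knob passes 0.6, then snaps it on to 1.2; short of that it springs back to 0
- screwdriver: screwdriver lying beyond the work, not to be disturbed; 180 mm long
- flux_jar: small white jar, 50 mm in diameter and 50 mm high, not to be disturbed; origin at the centre of its underside
- solder_reel: reel of solder lying flat, 64 mm in diameter and 28 mm high, not to be disturbed; origin at the centre of its underside
Not all that is in view belongs to the job. Leave any brown, turquoise or yellow look-alike of the phone1 alone.

How it is judged:
By the outcome, as a careful person would: the job done as asked, in the order asked, and still so for the second after the job is handed in, with the robot touching nothing.
Of phone1, phone2, phone3, phone4, phone5 only 3 to 5 are there at a start; the rules pass over those that are not, and their reading is None.
At some moment in a run one of press_plate, stand may be knocked a few centimetres aside while the robot is not near it.
It also fails if it takes over 210 s, if anything falls off the work surface, if the arm or the gripper's body presses on something with over 40 N, if the wrist force passes 120 N, or if a joint passes its speed limit or range.

## Working session

There is one attempt and no reset: what is moved stays moved. The work goes in short steps, Python scripts to look and compute and a shell command to move; the robot and the scene stay as the last step left them, time stands still between calls to the robot, and variables do not carry over. Pictures are saved under pics/ and viewed, at most 14 in all, crops included, and the job is handed in when it is done.

```bash
mkdir -p pics; cat > h.py <<'E'
import numpy as np, cv2, json
from plant import arm
def grab(n, save=None):
    f=arm.grab_frame(n)
    if save: cv2.imwrite('pics/'+save, cv2.cvtColor(f['image'],cv2.COLOR_RGB2BGR))
    return f
def K(f): return np.array([[f['fx'],0,f['cx']],[0,f['fy'],f['cy']],[0,0,1.]])
def dist(f): return np.array([f['k1'],0,0,0,0.])
def proj(f,P):
    return cv2.projectPoints(np.float64(P).reshape(-1,1,3),np.float64(f['rvec']),np.float64(f['tvec']),K(f),dist(f))[0].reshape(-1,2)
def ray(f,uv):
    R=cv2.Rodrigues(np.float64(f['rvec']))[0]; t=np.float64(f['tvec']).ravel()
    n=cv2.undistortPoints(np.float64(uv).reshape(-1,1,2),K(f),dist(f)).reshape(-1,2)
    d=np.c_[n,np.ones(len(n))]@R
    return -R.T@t, d
def onplane(f,uv,z):
    c,d=ray(f,uv); return c+d*((z-c[2])/d[:,2])[:,None]
E
python3 - <<'E'
from h import *
for n in('side','top'):
    f=grab(n,n+'0.png'); c,d=ray(f,[[f['cx'],f['cy']]]); print(n,c,d,f['fx'],f['k1'])
print(arm.observe())
E
```

```text
side [0.01799562 0.91411842 0.70156884] [[ 0.42830436 -0.73114932 -0.53101416]] 349.91325539371326 0.0009794646964430911
top [0.42564228 0.02580572 1.67480217] [[ 0.06500615  0.02245239 -0.99763224]] 477.34819626384484 0.01814106937127749
{'clock': 0.1, 'joint_pos': array([-1.32031686e+00,  2.63485836e-01, -4.88494164e-02,  1.25937025e+00,
        3.28041817e-05,  1.41550017e+00]), 'joint_vel': array([ 4.43810223e-04,  8.63267807e-04,  1.21540247e-03, -1.34012425e-03,
       -5.76943211e-05, -9.99292007e-04]), 'tau': array([ 3.04784269e-03, -6.38578176e+01,  3.85061896e+01,  1.00525038e-02,
       -1.55972389e-04,  1.42521003e-05]), 'tool_pos': array([ 0.20718426, -0.48214857,  0.23087643]), 'eef_rot': array([-3.07626369e+00, -6.32843656e-01,  1.64662188e-05]), 'wrist_force': array([ 0.13066282, -0.9089185 , -0.13874404]), 'wrist_torque': array([-0.00866047,  0.04376876, -0.02290182]), 'grip_force': 0.0, 'opening': 0.08516472753812424}
```

View pics/top0.png

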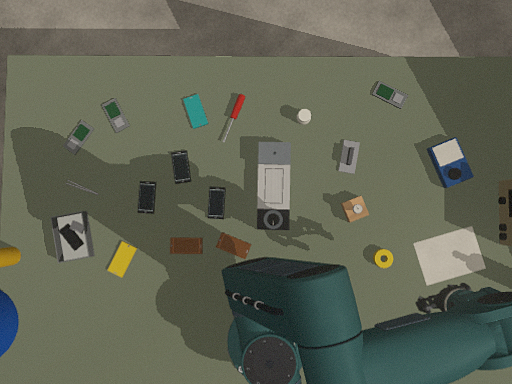

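View pics/side0.png

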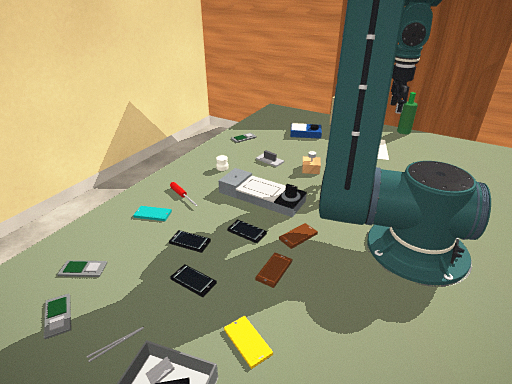

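```bash
python3 - <<'E'
from h import *
t=cv2.imread('pics/top0.png'); s=cv2.imread('pics/side0.png')
r=lambda im,x,y,w,h:cv2.resize(im[y:y+h,x:x+w],(400,300),interpolation=cv2.INTER_CUBIC)
m=np.vstack([np.hstack([r(t,120,140,132,99),r(t,40,200,80,60)]),np.hstack([r(t,240,130,140,105),r(s,110,330,112,54)])])
cv2.imwrite('pics/m0.png',m)
E
```

```text
(no output)
```

View pics/m0.png

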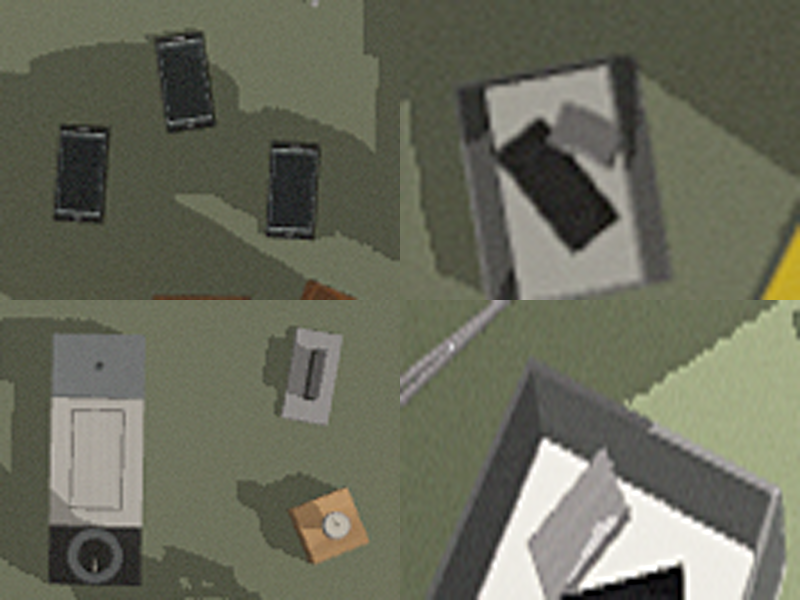

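The top view shows three black bezelled phones at (147,197), (180,166) and (216,203). The hotplate is at (274,186) with its well at (275,153) and knob at (274,220), the plate at (349,156), and the stand with thermometer at (355,209).

Could be taken for a phone:
- turquoise (195,111)
- brown (186,245) and (233,245)
- yellow (122,259)
- a dark scrap in the tray (72,237)
- green-screened devices (115,114), (79,135) and (389,94)

By the description I choose the three black ones, and the crop confirms their bezels and screens. I'll check under the arm's shadow again once it has moved.

```bash
cat >> h.py <<'E'
S=4
def up(f):
    return cv2.resize(f['image'],None,fx=S,fy=S,interpolation=cv2.INTER_CUBIC)
def upx(p): return (np.float64(p)+0.5)/S-0.5
def comp(mask,uv,win):
    """largest blob of an upscaled mask within win px of uv"""
    m=np.zeros_like(mask); u,v=[int(a*S) for a in uv]; w=int(win*S)
    m[max(v-w,0):v+w,max(u-w,0):u+w]=mask[max(v-w,0):v+w,max(u-w,0):u+w]
    cs,_=cv2.findContours(m,cv2.RETR_EXTERNAL,cv2.CHAIN_APPROX_NONE)
    return upx(max(cs,key=cv2.contourArea).reshape(-1,2))
def rect(f,px,z):
    w=onplane(f,px,z)[:,:2]*1000
    (c,s,a)=cv2.minAreaRect(w.astype(np.float32))
    if s[0]<s[1]: s=s[::-1]; a+=90
    a=(a+90)%180-90
    return np.round(c,1),np.round(s,1),round(float(np.radians(a)),3)
def neutral(f,th=0.16):
    h=up(f).astype(int); mx=h.max(2); mn=h.min(2)
    return (((mx-mn)<th*mx)*255).astype(np.uint8)
def white(f,th): return ((up(f).min(2)>th)*255).astype(np.uint8)
E
cat > m1.py <<'E'
from h import *
f=grab('top')
im=f['image']; print(im[150,205],im[197,147],im[187,152],im[186,262],im[208,358],im[170,353])
n=neutral(f); cv2.imwrite('pics/n.png',n)
for uv in((147,197),(180,166),(216,203)): print('phone',rect(f,comp(n,uv,24),.010))
print('plate',rect(f,comp(n,(349,156),24),.008))
g=cv2.cvtColor(up(f),cv2.COLOR_RGB2GRAY)
bh=cv2.morphologyEx(g,cv2.MORPH_BLACKHAT,np.ones((21,21)))
r=np.zeros_like(g); r[162*S:210*S,259*S:290*S]=bh[162*S:210*S,259*S:290*S]
r=((r>40)*255).astype(np.uint8); c=comp(r,(274,186),26); print('outline',rect(f,c,.04),len(c))
w=np.zeros_like(g); w[148*S:159*S,268*S:283*S]=bh[148*S:159*S,268*S:283*S]
M=cv2.moments(np.where(w>25,w,0)); print('well',onplane(f,upx([[M['m10']/M['m00'],M['m01']/M['m00']]]),.052)*1000)
h=up(f).astype(int)
th=comp(((h[...,2]>110)*255).astype(np.uint8),(357,209),10); print('head',rect(f,th,.076))
E
python3 m1.py
```

```text
[111 115  92] [31 34 33] [40 39 40] [172 168 160] [140 134 121] [145 141 140]
phone (array([490.8, 430.9]), array([115.1,  59.1]), -0.058)
phone (array([598.3, 312.8]), array([117.7,  58.7]), 0.159)
phone (array([474.6, 186. ]), array([114.2,  60.6]), -0.065)
plate (array([ 640.8, -275.2]), array([119.3,  63.1]), -0.172)
outline (array([590.8,   9.7]), array([27.7, 13.7]), -0.922) 85
well [[645.99095582 -15.07896362  52.        ]]
head (array([ 458.5, -293.1]), array([31.3, 30.9]), -0.783)
```

```bash
cat > m2.py <<'E'
from h import *
f=grab('top')
g=cv2.cvtColor(up(f),cv2.COLOR_RGB2GRAY)
bh=cv2.morphologyEx(g,cv2.MORPH_BLACKHAT,np.ones((17,17)))
for t in (10,14,18,24):
    r=np.zeros_like(g); r[165*S:206*S,261*S:288*S]=bh[165*S:206*S,261*S:288*S]
    r=((r>t)*255).astype(np.uint8); c=comp(r,(274,186),26); print('outline',t,rect(f,c,.04),len(c))
x=bh[148*S:159*S,268*S:283*S]; print(x.max(), np.median(x))
w=np.zeros_like(g); w[148*S:159*S,268*S:283*S]=x
p=np.argwhere(w>0.5*x.max())[:,::-1]; print(upx(p.mean(0)),len(p)); print('well',onplane(f,upx(p.mean(0)),.052)*1000)
n=neutral(f); print('hotplate',rect(f,comp(n,(274,186),50),.045))
s=grab('side')
m=cv2.cvtColor(up(s),cv2.COLOR_RGB2BGR)
a=m[140*S:220*S,210*S:325*S]; b=cv2.cvtColor(up(f),cv2.COLOR_RGB2BGR)[138*S:238*S,245*S:305*S]
cv2.imwrite('pics/m1.png',np.hstack([cv2.resize(a,(460,320)),cv2.resize(b,(192,320))]))
# head in side view
print('head proj side',proj(s,[.4585,-.2931,.076]),'well',proj(s,[.646,-.015,.052]))
E
python3 m2.py
```

```text
outline 10 (array([533.8, -13.4]), array([126.7,  68.8]), -0.02) 829
outline 14 (array([533.7, -13.4]), array([126.2,  68.4]), -0.01) 819
outline 18 (array([534.2, -13.6]), array([125.6,  67.3]), -0.016) 818
outline 24 (array([539.9, -13.4]), array([113. ,  65.9]), -0.024) 443
66 3.0
[274.31635802 152.63117284] 81
well [[645.66442476 -15.17457085  52.        ]]
hotplate (array([535.3, -12.5]), array([307.5, 121. ]), 0.008)
head proj side [[311.62869396 152.08726766]] well [[234.74711786 175.56804653]]
```

View pics/m1.png

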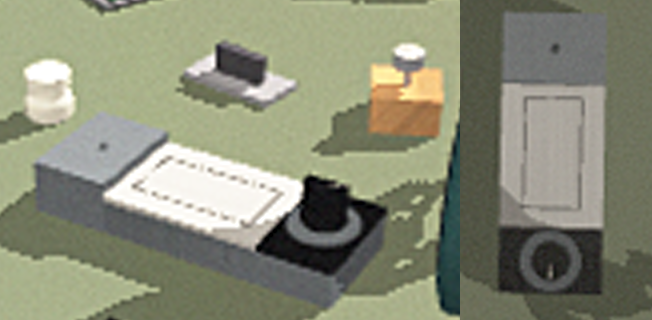

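```bash
python3 -m creep '{"dp":[[40,30,0],[80,60,-10],[120,90,-20],[160,120,-40],[200,150,-60],[230,175,-75],[251,189,-81],[251,189,-81],[251,189,-81],[251,189,-81]],"twist":[-0.1,-0.2,-0.3,-0.4,-0.4,-0.4,-0.4,-0.4,-0.4,-0.4],"gripper":[1,1,1,1,1,1,1,1,1,1]}' 30
python3 - <<'E'
from h import *
f=grab('top','top1.png')
s=grab('side','side1.png')
print(arm.observe()['joint_pos'])
E
```

```text
clock: 1.08
tool_pos: [0.4589, -0.292, 0.1495]
eef_rot: [-3.141, -0.014, 0.002]
wrist_force: [-0.4, 0.0, 1.0]
opening: 0.0855
grip_force: 0.0
[-7.19882306e-01  3.32305905e-01 -1.71427688e-01  1.06703111e+00
 -2.46707918e-04  2.41583409e+00]
```

View pics/top1.png

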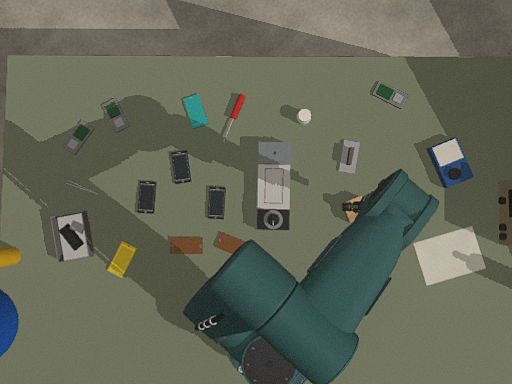

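The top view now shows the former arm-covered ground: no further phones there, and the gripper is above the stand at (355,207). I'll go down, squeeze, then squeeze again at 90° so the dial is centred both ways.

```bash
python3 -m creep '{"dp":[[0,-1,-30],[0,-1,-60],[0,-1,-85],[0,-1,-100],[0,-1,-100],[0,-1,-100],[0,-1,-100],[0,-1,-100],[0,-1,-100],[0,-1,-100],[0,-1,-100],[0,-1,-100]],"twist":[0,0,0,0,0,0,0,0,0,0,0,0],"gripper":[1,1,1,1,1,0,0,0,0,0,0,0]}' 25
python3 -m creep '{"dp":[[0,0,0],[0,0,0],[0,0,0],[0,0,0],[0,0,0],[0,0,0]],"twist":[0,0,0,0,0,0],"gripper":[0,0,0,1,1,1]}' 25
```

```text
clock: 2.18
tool_pos: [0.4586, -0.2946, 0.0509]
eef_rot: [3.141, 0.009, 0.001]
wrist_force: [0.1, 0.4, 6.6]
opening: 0.0309
grip_force: 24.5
clock: 2.68
tool_pos: [0.4582, -0.2943, 0.0502]
eef_rot: [-3.141, -0.009, 0.0]
wrist_force: [-0.4, -0.5, -0.9]
opening: 0.0665
grip_force: 0.0
```

```bash
python3 -m creep '{"dp":[[0,0,0],[0,0,0],[0,0,0],[0,0,0],[0,0,0],[0,0,0],[0,0,0],[0,0,0],[0,0,0],[0,0,0],[0,0,0],[0,0,0]],"twist":[0.06,0.18,0.3,0.42,0.54,0.66,0.78,0.9,1.02,1.14,1.26,1.38],"gripper":[1,1,1,1,1,1,1,1,1,1,1,1]}'
python3 -m creep '{"dp":[[0,0,0],[0,0,0],[0,0,0],[0,0,0],[0,0,0],[0,0,0],[0,0,0],[0,0,0],[0,0,0],[0,0,0],[0,0,0],[0,0,0]],"twist":[0.1,0.19,0.19,0.19,0.19,0.19,0.19,0.19,0.19,0.19,0.19,0.19],"gripper":[1,1,1,0,0,0,0,0,0,0,0,0]}' 40
python3 -m creep '{"dp":[[0,0,8],[0,0,20],[0,0,40],[0,0,60],[0,0,80],[0,0,80],[0,0,80],[0,0,80]],"twist":[0,0,0,0,0,0,0,0],"gripper":[0,0,0,0,0,0,0,0]}' 40
python3 - <<'E'
from h import *
s=grab('side','side2.png'); f=grab('top')
o=arm.observe(); t=o['tool_pos']; print(t)
a=up(s)[90*S:190*S,260*S:360*S]; 
tp=proj(s,[t+[0,0,-.045],t+[0,0,.02]]); print(tp)
b=up(f)[170*S:240*S,320*S:390*S]
cv2.imwrite('pics/m2.png',cv2.cvtColor(np.hstack([cv2.resize(a,(400,400)),cv2.resize(b,(400,400))]),cv2.COLOR_RGB2BGR))
E
```

```text
clock: 3.68
tool_pos: [0.4582, -0.2943, 0.0502]
eef_rot: [-2.411, -2.014, 0.0]
wrist_force: [0.0, 0.9, 0.2]
opening: 0.0854
grip_force: 0.0
clock: 4.68
tool_pos: [0.458, -0.2943, 0.0503]
eef_rot: [-2.216, -2.227, 0.0]
wrist_force: [-4.5, 1.3, 2.1]
opening: 0.0304
grip_force: 39.3
clock: 5.35
tool_pos: [0.4582, -0.2943, 0.13]
eef_rot: [-2.216, -2.227, -0.0]
wrist_force: [-0.0, -0.6, -0.4]
opening: 0.0305
grip_force: 39.7
[ 0.45794025 -0.29406908  0.12954286]
[[312.03566473 150.10066993]
 [313.47389305 135.03631632]]
```

View pics/m2.png

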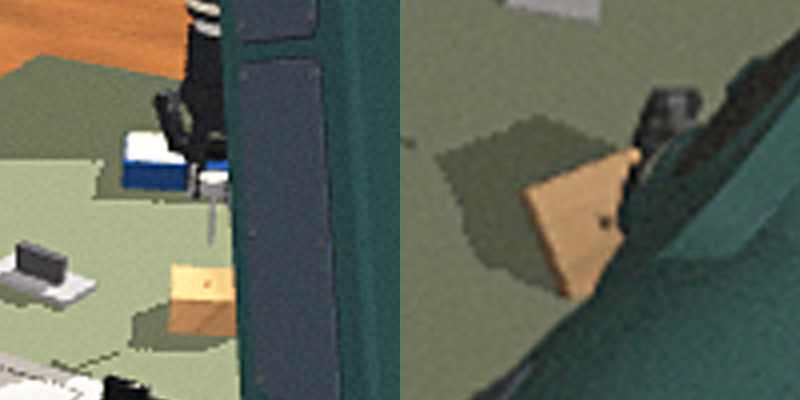

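The side crop shows the thermometer hanging upright with its tip at about (313,151), as predicted to 1 px, the same offset as the well's. Over to the well.

```bash
python3 -m creep '{"dp":[[15,22,0],[36,53,0],[57,84,0],[78,115,0],[99,147,0],[120,178,0],[141,209,0],[160,240,0],[175,262,0],[184,274,0],[187.8,279,0],[187.8,279,0]],"twist":[0,0,0,0,0,0,0,0,0,0,0,0],"gripper":[0,0,0,0,0,0,0,0,0,0,0,0]}'
python3 -m creep '{"dp":[[0,0,-8],[0,0,-16],[0,0,-24],[0,0,-28],[0,0,-28],[0,0,-28]],"twist":[0,0,0,0,0,0],"gripper":[0,0,0,0,0,0]}'
python3 - <<'E'
from h import *
s=grab('side','side3.png'); f=grab('top')
o=arm.observe(); t=o['tool_pos']; print(t,o['joint_pos'])
print(proj(s,[t+[0,0,-.045],t+[0,0,.02],[.6458,-.0151,.052]]))
a=up(s)[130*S:205*S,190*S:265*S]; 
b=up(f)[115*S:190*S,237*S:312*S]
cv2.imwrite('pics/m3.png',cv2.cvtColor(np.hstack([cv2.resize(a,(400,400)),cv2.resize(b,(400,400))]),cv2.COLOR_RGB2BGR))
E
```

```text
clock: 6.45
tool_pos: [0.6462, -0.0145, 0.1293]
eef_rot: [-2.214, -2.228, 0.001]
wrist_force: [0.5, 0.1, -1.2]
opening: 0.0306
grip_force: 39.7
clock: 6.95
tool_pos: [0.6457, -0.0157, 0.1021]
eef_rot: [-2.216, -2.226, 0.0]
wrist_force: [0.6, 0.3, -0.3]
opening: 0.0307
grip_force: 39.7
[ 0.64617056 -0.01558108  0.10261635] [-1.50066959e-01  5.27956822e-01  2.29185272e-02  1.06523996e+00
 -2.32938062e-06  1.41598457e+00]
[[234.74702218 174.17045286]
 [234.18524098 158.46500343]
 [234.80730165 175.56996459]]
```

View pics/m3.png

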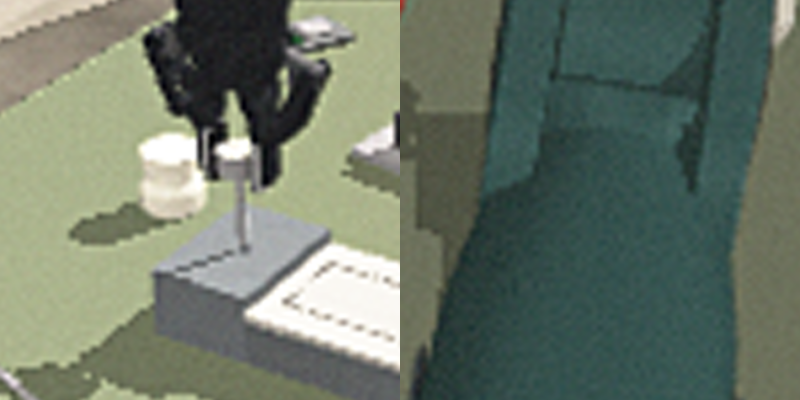

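The side crop shows the tip at about (235.7,176), right at the well mouth. Going down.

```bash
python3 -m creep '{"dp":[[0,0,-3],[0,0,-6],[0,0,-9],[0,0,-12],[0,0,-15],[0,0,-15]],"twist":[0,0,0,0,0,0],"gripper":[0,0,0,0,0,0]}'
python3 -m creep '{"dp":[[0,0,-5],[0,0,-10],[0,0,-14],[0,0,-18],[0,0,-22],[0,0,-25],[0,0,-27],[0,0,-27]],"twist":[0,0,0,0,0,0,0,0],"gripper":[0,0,0,0,0,0,0,0]}'
```

```text
clock: 7.55
tool_pos: [0.6457, -0.0153, 0.0865]
eef_rot: [-2.215, -2.226, 0.001]
wrist_force: [-0.6, 0.1, -0.3]
opening: 0.0308
grip_force: 39.7
clock: 8.22
tool_pos: [0.6458, -0.0153, 0.0598]
eef_rot: [-2.216, -2.227, 0.001]
wrist_force: [-0.2, -0.6, 0.3]
opening: 0.0308
grip_force: 39.7
```

No side force: it is in. Continue until it bottoms.

```bash
python3 -m creep '{"dp":[[0,0,-1],[0,0,-2],[0,0,-3],[0,0,-4],[0,0,-4],[0,0,-4]],"twist":[0,0,0,0,0,0],"gripper":[0,0,0,0,0,0]}'
```

```text
clock: 8.72
tool_pos: [0.6463, -0.0154, 0.057]
eef_rot: [2.215, 2.226, 0.001]
wrist_force: [-1.0, 0.0, 6.7]
opening: 0.0306
grip_force: 40.5
```

```bash
python3 -m creep '{"dp":[[0,0,1],[0,0,1],[0,0,1],[0,0,1],[0,0,1],[0,0,12],[0,0,35],[0,0,70],[0,0,105],[0,0,120],[0,0,120],[0,0,120]],"twist":[0,0,0,0,0,0,0,0,0,0,0,0],"gripper":[1,1,1,1,1,1,1,1,1,1,1,1]}'
python3 -m creep '{"dp":[[-15,20,0],[-32,38,0],[-48,57,0],[-64,76,0],[-80,95,0],[-96,114,0],[-112,133,0],[-128,152,0],[-144,171,0],[-160,190,0],[-168,198,0],[-171,201,0]],"twist":[0.12,0.24,0.36,0.48,0.6,0.72,0.84,0.96,1.08,1.2,1.32,1.44],"gripper":[1,1,1,1,1,1,1,1,1,1,1,1]}'
python3 - <<'E'
from h import *
s=grab('side','side4.png'); f=grab('top','top4.png')
print(arm.observe()['joint_pos'])
b=up(f)[120*S:270*S,120*S:400*S]
a=up(s)[130*S:205*S,190*S:290*S]
cv2.imwrite('pics/m4.png',cv2.cvtColor(np.hstack([cv2.resize(a,(400,300)),cv2.resize(b,(400,300))]),cv2.COLOR_RGB2BGR))
E
```

```text
clock: 9.72
tool_pos: [0.6464, -0.0154, 0.1767]
eef_rot: [2.215, 2.226, 0.001]
wrist_force: [-0.6, -0.0, 0.3]
opening: 0.0855
grip_force: 0.0
clock: 10.72
tool_pos: [0.4729, 0.1867, 0.1749]
eef_rot: [-0.185, -3.134, 0.001]
wrist_force: [0.4, 0.5, 0.3]
opening: 0.0854
grip_force: 0.0
[ 2.13991733e-01  2.61866961e-01 -2.05782079e-01  1.10527445e+00
 -4.77354892e-06  3.36139167e-01]
```

View pics/m4.png

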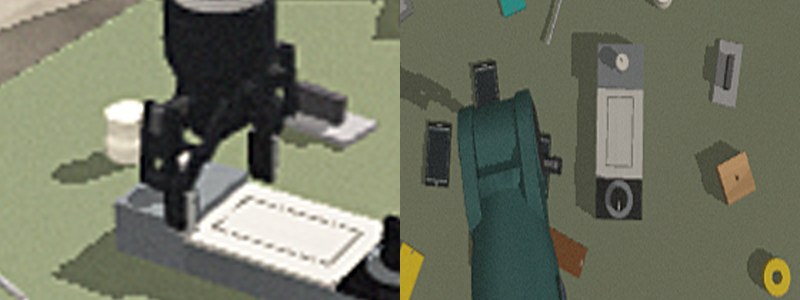

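The side crop shows the gripper mid-frame, and the top crop shows the dial sitting over the well at about (275,142) raw and the phone under the gripper. Picking this first phone.

```bash
python3 -m creep '{"dp":[[0,0,-15],[0,0,-45],[0,0,-80],[0,0,-115],[0,0,-145],[0,0,-163],[0,0,-171],[0,0,-171],[0,0,-171]],"twist":[0.06,0.06,0.06,0.06,0.06,0.06,0.06,0.06,0.06],"gripper":[1,1,1,1,1,1,1,1,1]}'
```

```text
clock: 11.57
tool_pos: [0.4753, 0.1854, 0.0055]
eef_rot: [-0.107, -3.139, 0.0]
wrist_force: [0.1, 0.0, -0.8]
opening: 0.0854
grip_force: 0.0
```

```bash
python3 -m creep '{"dp":[[0,0,-3],[0,0,-6],[0,0,-6],[0,0,-6],[0,0,-6],[0,0,-6],[0,0,-6],[0,0,-6],[0,0,-6]],"twist":[0,0,0,0,0,0,0,0,0],"gripper":[1,1,0,0,0,0,0,0,0]}' 30
```

```text
clock: 12.32
tool_pos: [0.4752, 0.1857, -0.0002]
eef_rot: [0.103, 3.139, 0.0]
wrist_force: [-1.8, -0.8, 5.6]
opening: 0.0552
grip_force: 30.8
```

```bash
python3 -m creep '{"dp":[[0,0,5],[0,0,15],[0,0,35],[0,0,65],[0,0,95],[0,0,115],[0,0,120],[0,0,120]],"twist":[0,0,0,0,0,0,0,0],"gripper":[0,0,0,0,0,0,0,0]}' 40
python3 - <<'E'
from h import *
s=grab('side','side5.png'); o=arm.observe(); t=o['tool_pos']; print(t)
a=up(s)[130*S:280*S,150*S:350*S]
cv2.imwrite('pics/m5.png',cv2.cvtColor(cv2.resize(a,(600,450)),cv2.COLOR_RGB2BGR))
E
```

```text
clock: 12.98
tool_pos: [0.4757, 0.1858, 0.1206]
eef_rot: [0.103, 3.137, 0.001]
wrist_force: [0.1, -0.2, -2.2]
opening: 0.0548
grip_force: 43.3
[0.47506621 0.18564298 0.11924744]
```

View pics/m5.png

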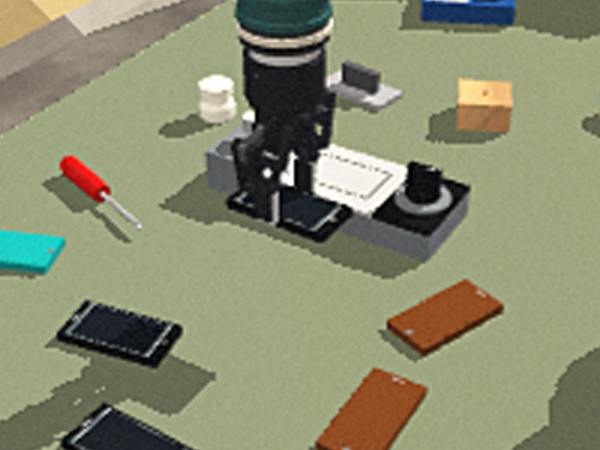

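The side crop shows the phone level in the gripper with the other two phones still at bottom left. Carrying it over the bed.

```bash
python3 -m creep '{"dp":[[5,-15,0],[13,-45,0],[23,-78,0],[33,-112,0],[43,-145,0],[51,-172,0],[57,-190,0],[59.3,-199,0],[59.3,-199,-15],[59.3,-199,-40],[59.3,-199,-60],[59.3,-199,-70]],"twist":[0.01,0.02,0.03,0.05,0.05,0.05,0.05,0.05,0.05,0.05,0.05,0.05],"gripper":[0,0,0,0,0,0,0,0,0,0,0,0]}'
python3 -m creep '{"dp":[[0,0,0],[0,0,-2],[0,0,-4],[0,0,-6],[0,0,-7],[0,0,-8],[0,0,-8]],"twist":[0,0,0,0,0,0,0],"gripper":[0,0,0,0,0,0,0]}'
```

```text
clock: 14.03
tool_pos: [0.5323, -0.0126, 0.046]
eef_rot: [-0.024, -3.137, -0.001]
wrist_force: [-0.4, -0.1, -1.4]
opening: 0.0546
grip_force: 43.3
clock: 14.62
tool_pos: [0.5344, -0.0134, 0.0414]
eef_rot: [0.025, 3.141, -0.0]
wrist_force: [0.0, -0.0, -1.4]
opening: 0.0544
grip_force: 43.3
```

```bash
python3 -m creep '{"dp":[[0,0,-1],[0,0,-2],[0,0,-2],[0,0,-2],[0,0,-2],[0,0,-2],[0,0,3],[0,0,15],[0,0,45],[0,0,80],[0,0,105],[0,0,110]],"twist":[0,0,0,0,0,0,0,0,0,0,0,0],"gripper":[0,0,0.9,0.9,0.9,0.9,0.9,0.9,0.9,1,1,1]}' 30
python3 -m creep '{"dp":[[4,20,0],[10,50,0],[17,85,0],[24,120,0],[31,155,0],[38,190,0],[45,225,0],[52,260,0],[58,290,0],[62,315,0],[64,326,0],[64,326,0]],"twist":[0.02,0.04,0.06,0.08,0.1,0.12,0.14,0.16,0.175,0.175,0.175,0.175],"gripper":[1,1,1,1,1,1,1,1,1,1,1,1]}'
cat > m6.py <<'E'
from h import *
import sys
z=float(sys.argv[1]) if len(sys.argv)>1 else .05
o=arm.observe(); print(o['tool_pos'],o['joint_pos'][5])
f=grab('top',sys.argv[2] if len(sys.argv)>2 else None)
g=up(f).max(2)
for th in (60,75,90):
    m=((g<th)*255).astype(np.uint8); m[:,:260*S]=0; m[:,290*S:]=0; m[:160*S]=0;m[207*S:]=0
    print('pile',th,rect(f,comp(m,(274,186),26),z))
n=neutral(f)
for uv in((147,197),(349,156)): print(rect(f,comp(n,uv,24),.010))
h=up(f); w=comp(((h.min(2)>105)*255).astype(np.uint8),(275,149),9); print('dial',rect(f,w,.083),'expect z83 well')
E
python3 m6.py .05
```

```text
clock: 15.62
tool_pos: [0.536, -0.0136, 0.1557]
eef_rot: [0.025, 3.136, -0.002]
wrist_force: [0.1, -0.6, 1.1]
opening: 0.0854
grip_force: 0.0
clock: 16.62
tool_pos: [0.5982, 0.3146, 0.1506]
eef_rot: [0.253, -3.131, -0.0]
wrist_force: [-0.0, 0.4, -0.5]
opening: 0.0854
grip_force: 0.0
[0.59817375 0.31457915 0.15055875] 0.2022818714301111
pile 60 (array([532.9, -14. ]), array([84.4, 52.4]), -0.012)
pile 75 (array([534.5, -12.6]), array([112.8,  57.1]), 0.01)
pile 90 (array([534.5, -12.4]), array([114.8,  59.3]), 0.001)
(array([417.3, 493.3]), array([18.3, 12.3]), 0.029)
(array([ 640.7, -275.7]), array([117.2,  61.4]), -0.168)
dial (array([651.6, -14.9]), array([59.5, 52.4]), -1.562) expect z83 well
```

First phone is on the bed within 1 mm. Picking the second.

```bash
python3 -m creep '{"dp":[[0,0,-15],[0,0,-45],[0,0,-80],[0,0,-115],[0,0,-135],[0,0,-146],[0,0,-150],[0,0,-150],[0,0,-150]],"twist":[0,0,0,0,0,0,0,0,0],"gripper":[1,1,1,1,1,1,1,1,1]}'
python3 -m creep '{"dp":[[0,0,0],[0,0,0],[0,0,0],[0,0,0],[0,0,0],[0,0,0],[0,0,0]],"twist":[0,0,0,0,0,0,0],"gripper":[0,0,0,0,0,0,0]}' 30
```

```text
clock: 17.42
tool_pos: [0.5992, 0.3125, 0.0027]
eef_rot: [-0.249, 3.13, 0.001]
wrist_force: [0.1, 0.0, -0.1]
opening: 0.0858
grip_force: 0.0
clock: 18.0
tool_pos: [0.5989, 0.3128, 0.0027]
eef_rot: [-0.25, 3.13, 0.0]
wrist_force: [-0.4, -0.5, 9.6]
opening: 0.0546
grip_force: 30.1
```

```bash
python3 -m creep '{"dp":[[0,0,5],[0,0,15],[0,0,35],[0,0,65],[0,0,95],[0,0,115],[0,0,120],[0,0,120]],"twist":[0,0,0,0,0,0,0,0],"gripper":[0,0,0,0,0,0,0,0]}' 40
python3 -m creep '{"dp":[[-4,-20,0],[-10,-50,0],[-17,-85,0],[-24,-120,0],[-31,-155,0],[-38,-190,0],[-45,-225,0],[-52,-260,0],[-58,-290,0],[-62,-315,0],[-64.5,-326,0],[-64.5,-326,0]],"twist":[-0.02,-0.04,-0.06,-0.08,-0.1,-0.12,-0.14,-0.16,-0.175,-0.175,-0.175,-0.175],"gripper":[0,0,0,0,0,0,0,0,0,0,0,0]}'
python3 -m creep '{"dp":[[0,0,-10],[0,0,-30],[0,0,-50],[0,0,-60],[0,0,-65],[0,0,-67],[0,0,-67],[0,0,-67]],"twist":[0,0,0,0,0,0,0,0],"gripper":[0,0,0,0,0,0,0,0]}'
```

```text
clock: 18.67
tool_pos: [0.599, 0.313, 0.1231]
eef_rot: [-0.25, 3.129, 0.001]
wrist_force: [-0.5, -0.1, -1.8]
opening: 0.054
grip_force: 42.5
clock: 19.67
tool_pos: [0.5329, -0.0151, 0.1203]
eef_rot: [-0.029, -3.14, -0.0]
wrist_force: [0.9, -0.5, -0.8]
opening: 0.0541
grip_force: 42.6
clock: 20.33
tool_pos: [0.5342, -0.013, 0.0547]
eef_rot: [0.024, 3.141, -0.0]
wrist_force: [0.7, -0.2, -1.4]
opening: 0.0542
grip_force: 42.6
```

```bash
python3 -m creep '{"dp":[[0,0,-1],[0,0,-2],[0,0,-2.5],[0,0,-2.5],[0,0,-2.5]],"twist":[0,0,0,0,0],"gripper":[0,0,0,0,0]}' 40
python3 -m creep '{"dp":[[0,0,0],[0,0,0],[0,0,0],[0,0,0],[0,0,3],[0,0,15],[0,0,45],[0,0,80],[0,0,98],[0,0,100]],"twist":[0,0,0,0,0,0,0,0,0,0],"gripper":[0.9,0.9,0.9,0.9,0.9,0.9,0.9,1,1,1]}' 30
python3 -m creep '{"dp":[[-2,20,0],[-6,58,0],[-10,98,0],[-14,138,0],[-18,178,0],[-22,218,0],[-26,258,0],[-30,298,0],[-34,338,0],[-38,378,0],[-41,415,0],[-43,440,0]],"twist":[-0.04,-0.04,-0.04,-0.04,-0.04,-0.04,-0.04,-0.04,-0.04,-0.04,-0.04,-0.04],"gripper":[1,1,1,1,1,1,1,1,1,1,1,1]}'
python3 m6.py .06 top6.png
```

```text
clock: 20.75
tool_pos: [0.5343, -0.0134, 0.0528]
eef_rot: [0.025, 3.14, -0.0]
wrist_force: [-2.4, 1.8, 10.6]
opening: 0.0541
grip_force: 44.0
clock: 21.58
tool_pos: [0.5355, -0.0136, 0.1555]
eef_rot: [0.025, 3.136, -0.001]
wrist_force: [0.9, -0.0, -0.2]
opening: 0.0854
grip_force: 0.0
clock: 22.58
tool_pos: [0.4897, 0.4297, 0.151]
eef_rot: [-0.085, -3.14, -0.0]
wrist_force: [0.0, 0.0, 0.4]
opening: 0.0852
grip_force: 0.0
[0.48973534 0.42969864 0.15097699] 0.6491957400574038
pile 60 (array([527.9, -13.7]), array([99.6, 53.6]), -0.005)
pile 75 (array([534.6, -12.8]), array([113.9,  58.6]), 0.001)
pile 90 (array([534.5, -12.7]), array([115.7,  60.3]), -0.002)
(array([494.7, 458.7]), array([126.3, 116.6]), 1.474)
(array([ 640.4, -275. ]), array([117.5,  62.5]), -0.168)
dial (array([648.6, -18.3]), array([33.8, 32.2]), 0.721) expect z83 well
```

View pics/top6.png

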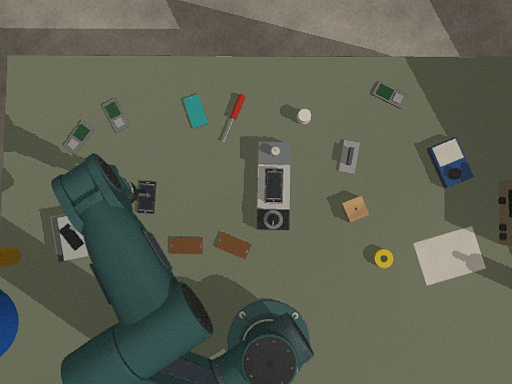

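The top view shows two phones piled at (274,186), the dial at the well (275,150), the third phone at (147,197) beside the gripper, and no other black phone uncovered.

```bash
python3 -m creep '{"dp":[[0,0,-10],[0,2,-40],[0,4,-75],[0,4,-105],[0,4,-125],[0,4,-125],[0,4,-125]],"twist":[0,0,0,0,0,0,0],"gripper":[1,1,1,1,1,1,1]}'
```

```text
clock: 23.22
tool_pos: [0.4904, 0.4294, 0.026]
eef_rot: [-0.089, -3.138, 0.002]
wrist_force: [0.2, -0.3, 0.1]
opening: 0.0857
grip_force: 0.0
```

```bash
python3 -m creep '{"dp":[[0.5,0.5,-10],[1,1,-18],[1,1,-24],[1,1,-24.5],[1,1,-24.5],[1,1,-24.5],[1,1,-24.5],[1,1,-24.5],[1,1,-24.5],[1,1,-24.5],[1,1,-24.5],[1,1,-24.5]],"twist":[0,0,0,0,0,0,0,0,0,0,0,0],"gripper":[1,1,1,1,1,0,0,0,0,0,0,0]}' 30
python3 -m creep '{"dp":[[0,0,5],[0,0,15],[0,0,35],[0,0,65],[0,0,95],[0,0,115],[0,0,120],[0,0,120],[0,0,120]],"twist":[0,0,0,0,0,0,0,0,0],"gripper":[0,0,0,0,0,0,0,0,0]}' 40
```

```text
clock: 24.22
tool_pos: [0.492, 0.4318, 0.003]
eef_rot: [0.088, 3.14, 0.001]
wrist_force: [-1.8, -1.0, 5.8]
opening: 0.0548
grip_force: 30.8
clock: 24.97
tool_pos: [0.4916, 0.4315, 0.1218]
eef_rot: [-0.088, -3.14, 0.0]
wrist_force: [-0.8, 1.0, -1.7]
opening: 0.0539
grip_force: 42.5
```

```bash
python3 -m creep '{"dp":[[2,-20,0],[6,-58,0],[10,-98,0],[14,-138,0],[18,-178,0],[22,-218,0],[26,-258,0],[30,-298,0],[34,-338,0],[38,-378,0],[41,-415,0],[43,-438,0]],"twist":[0.02,0.041,0.041,0.041,0.041,0.041,0.041,0.041,0.041,0.041,0.041,0.041],"gripper":[0,0,0,0,0,0,0,0,0,0,0,0]}'
python3 -m creep '{"dp":[[0,-5,0],[0,-7,-10],[0,-7,-30],[0,-7,-45],[0,-7,-52],[0,-7,-55],[0,-7,-55],[0,-7,-55],[0,-7,-55]],"twist":[0,0,0,0,0,0,0,0,0],"gripper":[0,0,0,0,0,0,0,0,0]}'
```

```text
clock: 25.97
tool_pos: [0.534, -0.0095, 0.1208]
eef_rot: [-0.026, -3.139, 0.0]
wrist_force: [-0.0, -0.3, -0.3]
opening: 0.0536
grip_force: 42.6
clock: 26.72
tool_pos: [0.5352, -0.0133, 0.0679]
eef_rot: [0.023, 3.141, -0.0]
wrist_force: [0.2, -0.6, -2.2]
opening: 0.054
grip_force: 42.6
```

```bash
python3 -m creep '{"dp":[[0,0,-2],[0,0,-4],[0,0,-5.5],[0,0,-5.5],[0,0,-5.5],[0,0,-5.5]],"twist":[0,0,0,0,0,0],"gripper":[0,0,0,0,0,0]}' 40
python3 -m creep '{"dp":[[0,0,0],[0,0,0],[0,0,0],[0,0,0],[0,0,3],[0,0,15],[0,0,45],[0,0,80],[0,0,90],[0,0,90]],"twist":[0,0,0,0,0,0,0,0,0,0],"gripper":[0.9,0.9,0.9,0.9,0.9,0.9,0.9,1,1,1]}' 30
python3 -m creep '{"dp":[[6,-15,0],[14,-40,0],[24,-70,0],[34,-100,0],[40,-130,0],[45,-150,0],[45,-150,0],[45,-150,0]],"twist":[-0.05,-0.1,-0.15,-0.15,-0.15,-0.15,-0.15,-0.15],"gripper":[1,1,1,1,1,1,1,1]}'
python3 m6.py .07 top7.png
python3 - <<'E'
from h import *
t=cv2.imread('pics/top7.png'); s=cv2.cvtColor(grab('side')['image'],cv2.COLOR_RGB2BGR)
r=lambda im,x,y,w,h:cv2.resize(im[y:y+h,x:x+w],(400,400),interpolation=cv2.INTER_CUBIC)
cv2.imwrite('pics/m7.png',np.hstack([r(t,250,130,120,120),r(s,200,130,120,120)]))
E
```

```text
clock: 27.22
tool_pos: [0.5352, -0.0134, 0.063]
eef_rot: [0.023, 3.14, -0.0]
wrist_force: [-6.3, 0.3, 19.5]
opening: 0.0542
grip_force: 45.2
clock: 28.05
tool_pos: [0.5363, -0.0136, 0.1547]
eef_rot: [0.023, 3.137, -0.001]
wrist_force: [0.2, 1.5, -0.4]
opening: 0.0855
grip_force: 0.0
clock: 28.72
tool_pos: [0.5794, -0.164, 0.1505]
eef_rot: [-0.261, -3.129, -0.001]
wrist_force: [0.0, 0.4, -0.1]
opening: 0.0854
grip_force: 0.0
[ 0.5794479  -0.1639778   0.15052987] -0.24466932502172845
pile 60 (array([534.4, -13.8]), array([83.5, 53. ]), 0.01)
pile 75 (array([533.5, -12.6]), array([112.4,  58.1]), 0.001)
pile 90 (array([533.4, -12.6]), array([114.3,  59.2]), -0.007)
(array([448.8, 499.5]), array([4.4, 3.1]), 0.808)
(array([ 721.8, -194.9]), array([10.6,  6.1]), 0.003)
dial (array([648.7, -17.5]), array([27.7, 26.2]), -1.562) expect z83 well
```

View pics/m7.png

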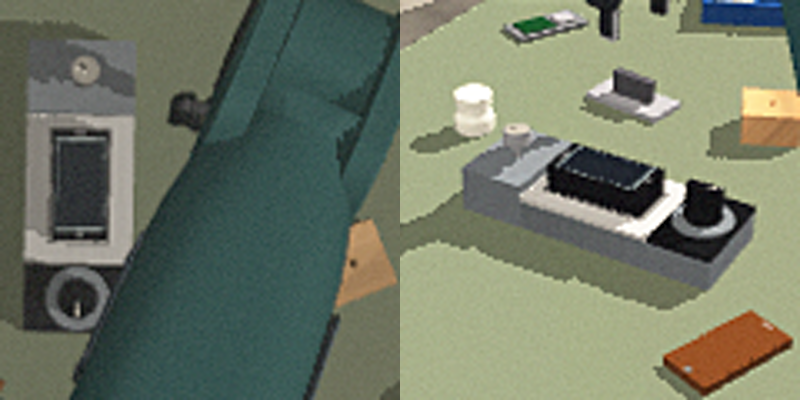

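Three phones stack neatly at crop (80,185), the dial is home-looking at (85,68), and the plate in the side view is at about (269,158). Checking that the plate hasn't moved since the start.

```bash
python3 - <<'E'
from h import *
s=grab('side')
s0=dict(s); s0['image']=cv2.cvtColor(cv2.imread('pics/side0.png'),cv2.COLOR_BGR2RGB)
for f in (s0,s):
    c=comp(neutral(f),(270,158),20); print(c.min(0),c.max(0),len(c))
print(proj(s,[[.6405,-.2753,.04],[.6405,-.2753,.008]]))
E
```

```text
[255.375 149.625] [283.875 166.625] 261
[255.375 149.625] [283.875 166.625] 264
[[269.32874734 151.74804148]
 [269.16900623 158.45712418]]
```

```bash
python3 -m creep '{"dp":[[5,-10,0],[14,-30,0],[25,-50,0],[37,-75,0],[48,-95,0],[56,-107,0],[60,-112,0],[60,-112,0],[60,-112,0],[60,-112,0]],"twist":[0,0,0,0,0,0,0,0,0,0],"gripper":[1,1,1,1,1,1,1,1,1,1]}'
python3 -m creep '{"dp":[[0,0,-10],[0,0,-35],[0,0,-60],[0,0,-80],[0,0,-90],[0,0,-90],[0,0,-90]],"twist":[0,0,0,0,0,0,0],"gripper":[1,1,1,1,1,1,1]}'
```

```text
clock: 29.7
tool_pos: [0.6396, -0.2744, 0.1519]
eef_rot: [-0.257, -3.131, -0.0]
wrist_force: [0.5, 0.1, 0.1]
opening: 0.0855
grip_force: 0.0
clock: 30.28
tool_pos: [0.6398, -0.2751, 0.0621]
eef_rot: [-0.258, -3.131, -0.0]
wrist_force: [-0.4, 0.3, 0.4]
opening: 0.0855
grip_force: 0.0
```

```bash
python3 -m creep '{"dp":[[1,0,-20],[1,0,-38],[1,0,-46],[1,0,-49],[1,0,-49],[1,0,-49]],"twist":[0,0,0,0,0,0],"gripper":[1,1,1,1,1,1]}'
python3 -m creep '{"dp":[[0,0,0],[0,0,0],[0,0,0],[0,0,0],[0,0,0],[0,0,0],[0,0,0],[0,0,0],[0,0,0],[0,0,0]],"twist":[0,0,0,0,0,0,0,0,0,0],"gripper":[0,0,0,0,0,0,0,0,0,0]}' 60
python3 -m creep '{"dp":[[0,0,5],[0,0,15],[0,0,35],[0,0,65],[0,0,95],[0,0,115],[0,0,130],[0,0,130],[0,0,130]],"twist":[0,0,0,0,0,0,0,0,0],"gripper":[0,0,0,0,0,0,0,0,0]}' 60
python3 - <<'E'
from h import *
s=cv2.cvtColor(grab('side')['image'],cv2.COLOR_RGB2BGR); cv2.imwrite('pics/m8.png',cv2.resize(s[90:210,200:360],(640,480),interpolation=cv2.INTER_CUBIC))
E
```

```text
clock: 30.78
tool_pos: [0.6414, -0.2757, 0.0141]
eef_rot: [0.258, 3.13, -0.001]
wrist_force: [0.7, 0.4, 0.8]
opening: 0.0852
grip_force: 0.0
clock: 31.62
tool_pos: [0.641, -0.2756, 0.0131]
eef_rot: [0.259, 3.13, -0.001]
wrist_force: [-2.1, -1.8, 5.6]
opening: 0.0133
grip_force: 60.3
clock: 32.37
tool_pos: [0.641, -0.2754, 0.1431]
eef_rot: [0.258, 3.13, -0.0]
wrist_force: [0.2, 0.4, -4.5]
opening: 0.0129
grip_force: 59.1
```

View pics/m8.png

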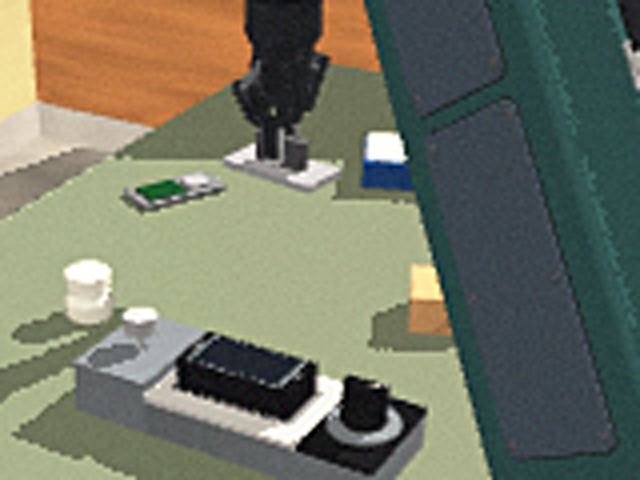

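The plate hangs level, rib up. Carrying it over the pile.

```bash
python3 -m creep '{"dp":[[-6,15,0],[-16,40,0],[-28,70,0],[-40,100,0],[-52,130,0],[-64,160,0],[-76,190,0],[-88,217,0],[-97,240,0],[-104,255,0],[-106.6,262,0],[-106.6,262,0]],"twist":[0.01,0.03,0.05,0.07,0.09,0.11,0.13,0.15,0.15,0.15,0.15,0.15],"gripper":[0,0,0,0,0,0,0,0,0,0,0,0]}'
python3 -m creep '{"dp":[[0,0,0],[0,0,-10],[0,0,-30],[0,0,-45],[0,0,-53],[0,0,-55],[0,0,-55],[0,0,-55]],"twist":[0,0,0,0,0,0,0,0],"gripper":[0,0,0,0,0,0,0,0]}'
```

```text
clock: 33.42
tool_pos: [0.5335, -0.0123, 0.1423]
eef_rot: [-0.021, -3.14, -0.0]
wrist_force: [0.7, -0.6, -4.3]
opening: 0.013
grip_force: 59.1
clock: 34.08
tool_pos: [0.5348, -0.0138, 0.0883]
eef_rot: [0.024, 3.141, -0.0]
wrist_force: [0.1, -0.1, -3.6]
opening: 0.0129
grip_force: 59.1
```

```bash
python3 -m creep '{"dp":[[0,0,-2],[0,0,-3],[0,0,-4],[0,0,-5],[0,0,-5],[0,0,-5]],"twist":[0,0,0,0,0,0],"gripper":[0,0,0,0,0,0]}'
python3 -m creep '{"dp":[[0,0,0.5],[0,0,0.5],[0,0,0.5],[0,0,0.5],[0,0,0.5],[0,0,0.5],[0,0,5],[0,0,25],[0,0,55],[0,0,70],[0,0,70]],"twist":[0,0,0,0,0,0,0,0,0,0,0],"gripper":[0.8,0.8,0.8,0.8,0.8,0.8,0.8,0.8,0.8,0.8,0.8]}' 30
python3 -m creep '{"dp":[[0,20,0],[0,50,0],[0,85,0],[0,120,0],[0,150,0],[0,150,0],[0,150,0]],"twist":[0,0,0,0,0,0,0],"gripper":[1,1,1,1,1,1,1]}'
python3 - <<'E'
from h import *
f=grab('top'); t=cv2.cvtColor(f['image'],cv2.COLOR_RGB2BGR); s=cv2.cvtColor(grab('side')['image'],cv2.COLOR_RGB2BGR)
r=lambda im,x,y,w,h:cv2.resize(im[y:y+h,x:x+w],(400,400),interpolation=cv2.INTER_CUBIC)
cv2.imwrite('pics/m9.png',np.hstack([r(t,235,140,80,100),r(s,200,130,120,120)]))
E
```

```text
clock: 34.58
tool_pos: [0.5344, -0.0133, 0.0831]
eef_rot: [0.023, 3.141, -0.0]
wrist_force: [-1.0, -0.1, 3.0]
opening: 0.0132
grip_force: 59.9
clock: 35.5
tool_pos: [0.5358, -0.0136, 0.1562]
eef_rot: [0.023, 3.137, -0.001]
wrist_force: [-0.0, 0.1, 0.3]
opening: 0.0686
grip_force: 0.0
clock: 36.08
tool_pos: [0.5338, 0.1378, 0.1523]
eef_rot: [-0.019, -3.141, 0.0]
wrist_force: [-0.9, 0.1, -0.3]
opening: 0.0852
grip_force: 0.0
```

View pics/m9.png

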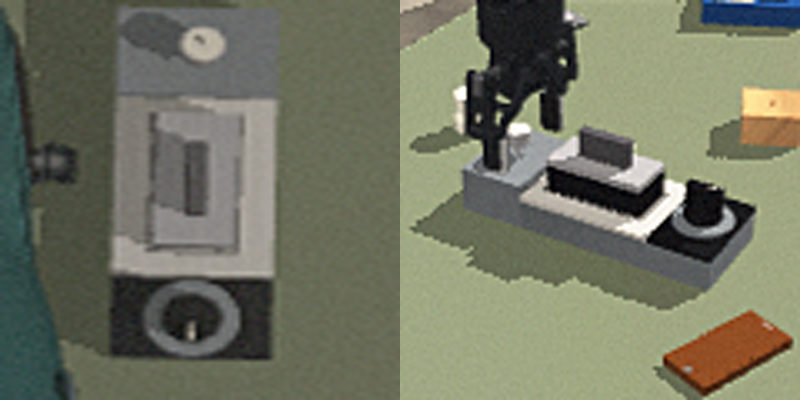

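The plate lies rib up on the pile at crop (200,180) top and (605,165) side, apparently flush. I'll measure its edge against the phones' edges in the side view.

```bash
python3 - <<'E'
from h import *
s=grab('side'); f=grab('top')
g=up(s).max(2)
def prof(P,Q,label):
    # sample along vertical line at positions between P,Q
    res=[]
    for k in np.linspace(.12,.88,15):
        x=np.array(P)*(1-k)+np.array(Q)*k
        a,b=proj(s,[[*x,.085],[*x,.025]])
        n=400; uv=a+(b-a)*np.linspace(0,1,n)[:,None]
        ui=np.round((uv+.5)*S-.5).astype(int); v=cv2.GaussianBlur(g,(3,3),0)[ui[:,1],ui[:,0]].astype(float)
        d=np.where(v<75)[0]
        # biggest dark run
        r=max(np.split(d,np.where(np.diff(d)>1)[0]+1),key=len)
        up_,lo=uv[r[0]],uv[r[-1]]
        res.append(np.r_[onplane(s,up_,.07)[0,:2],onplane(s,lo,.04)[0,:2]]*1000)
    res=np.array(res); print(label); print(np.round(np.median(res,0),1)); print(np.round(np.polyfit(res[:,0]-533,res[:,1],1),3),np.round(np.polyfit(res[:,2]-533,res[:,3],1),3))
    return res
c=np.array([.5340,-.0131]); a=-.0155; R=np.array([[np.cos(a),-np.sin(a)],[np.sin(a),np.cos(a)]])
q=lambda x,y:c+R@[x,y]
prof(q(-.056,.028),q(.056,.028),'+y side (plate x,y | bed x,y)')
r=prof(q(-.056,-.028),q(-.056,.028),'-x side'); print(np.round(r[:,[0,2]].mean(0),1))
# expected
print(q(0,.028)*1000,q(-.056,0)*1000)
# top: row/col profiles of grey across plate
t=up(f).astype(float).mean(2)
for x in(.50,.56):
    uv=proj(f,[[x,y,.078] for y in np.arange(.03,-.056,-.002)]); ui=np.round((uv+.5)*S-.5).astype(int)
    print(x,t[ui[:,1],ui[:,0]].astype(int))
uv=proj(f,[[x,-.033,.078] for x in np.arange(.465,.61,.003)]); ui=np.round((uv+.5)*S-.5).astype(int); print(t[ui[:,1],ui[:,0]].astype(int))
E
```

```text
+y side (plate x,y | bed x,y)
[533.3  16.5 532.8  16.7]
[-1.2000e-02  1.6594e+01] [7.0000e-03 1.6687e+01]
-x side
[476.5  -8.7 476.7  -9.3]
[ 10.703 595.383] [  3.257 173.577]
[476.5 476.7]
[534.43398262  14.89663657] [478.00672687 -12.23203476]
0.5 [121 119 120 121 116 102  95 106 124 143 139 135 137 139 140 139 138 140
 139 139 137 138 144 145 145 136 134 140 142 140 137 138 144 141 134 107
 109 157 168 161 159 157 156]
0.56 [123 122 122 122 121 118  96  72  77  92 104 108 107 106 106 107 106 102
  81  70  73  77  77  76  81  85 116 141 143 137 139 138 135 133 134 135
 133 131 146 168 163 154 153]
[160 161 143 113 108 119 145 141 138 136 138 141 140 138 139 137 139 140
 140 138 138 139 141 139 135 139 139 138 136 137 138 137 138 138 134 137
 138 136 136 138 136 138 149 163 162 159 118 100 108]
```

Flush to 0.3 mm. Next is the knob: I need the height of the black end.

```bash
python3 - <<'E'
from h import *
s=grab('side'); f=grab('top')
c=np.array([.5340,-.0133]); a=-.0155; R=np.array([[np.cos(a),-np.sin(a)],[np.sin(a),np.cos(a)]])
q=lambda x,y,z:np.r_[c+R@[x,y],z]
print('knob',q(-.115,0,0)*1000)
g=up(s).max(2)
# vertical profile at mid of +y wall of black end and at the -x wall
for nm,xy in(('+y',(-.115,.055)),('-x',(-.150,0.0)),('+y bed',(0,.055))):
    zs=np.arange(.06,-.012,-.003); uv=proj(s,[q(*xy,z) for z in zs]); ui=np.round((uv+.5)*S-.5).astype(int)
    print(nm,[(int(round(z*1000)),int(v)) for z,v in zip(zs,g[ui[:,1],ui[:,0]])])
# bar top: vertical profile through the axis, towards +x/-x
zs=np.arange(.12,.03,-.003); uv=proj(s,[q(-.115,0.0,z) for z in zs]); ui=np.round((uv+.5)*S-.5).astype(int)
print([(int(round(z*1000)),int(v)) for z,v in zip(zs,g[ui[:,1],ui[:,0]])])
E
```

```text
knob [419.0138141  -11.51757137   0.        ]
+y [(60, 60), (57, 23), (54, 14), (51, 24), (48, 24), (45, 20), (42, 17), (39, 16), (36, 12), (33, 53), (30, 108), (27, 98), (24, 94), (21, 92), (18, 90), (15, 91), (12, 93), (9, 94), (6, 96), (3, 96), (0, 99), (-3, 109), (-6, 109), (-9, 109)]
-x [(60, 81), (57, 119), (54, 151), (51, 161), (48, 153), (45, 123), (42, 102), (39, 14), (36, 7), (33, 42), (30, 64), (27, 108), (24, 115), (21, 108), (18, 106), (15, 103), (12, 103), (9, 104), (6, 102), (3, 105), (0, 112), (-3, 133), (-6, 154), (-9, 165)]
+y bed [(60, 53), (57, 122), (54, 182), (51, 200), (48, 190), (45, 185), (42, 187), (39, 188), (36, 174), (33, 137), (30, 87), (27, 81), (24, 81), (21, 87), (18, 91), (15, 88), (12, 87), (9, 87), (6, 86), (3, 88), (0, 94), (-3, 106), (-6, 110), (-9, 111)]
[(120, 147), (117, 158), (114, 174), (111, 170), (108, 170), (105, 168), (102, 166), (99, 170), (96, 169), (93, 173), (90, 166), (87, 122), (84, 28), (81, 19), (78, 24), (75, 20), (72, 18), (69, 20), (66, 19), (63, 19), (60, 16), (57, 24), (54, 22), (51, 13), (48, 24), (45, 21), (42, 14), (39, 14), (36, 6), (33, 44)]
```

```bash
python3 -m creep '{"dp":[[-10,-13,0],[-30,-38,0],[-52,-67,0],[-75,-96,0],[-95,-122,0],[-108,-139,0],[-115,-148,0],[-115,-148,0],[-115,-148,0],[-115,-148,0]],"twist":[0,0,0,0,0,0,0,0,0,0],"gripper":[1,1,1,1,1,1,1,1,1,1]}'
python3 -m creep '{"dp":[[0,0,-10],[0,0,-35],[0,0,-60],[0,0,-80],[0,0,-88],[0,0,-92],[0,0,-92],[0,0,-92]],"twist":[0,0,0,0,0,0,0,0],"gripper":[1,1,1,1,1,1,1,1]}'
```

```text
clock: 37.22
tool_pos: [0.42, -0.011, 0.1529]
eef_rot: [0.023, 3.141, 0.0]
wrist_force: [0.5, -0.2, -1.1]
opening: 0.0853
grip_force: 0.0
clock: 37.88
tool_pos: [0.42, -0.0112, 0.0614]
eef_rot: [0.022, 3.141, -0.0]
wrist_force: [0.8, -0.1, 0.1]
opening: 0.0854
grip_force: 0.0
```

```bash
python3 -m creep '{"dp":[[-0.5,-0.5,-1],[-0.5,-0.5,-1],[-0.5,-0.5,-1],[-0.5,-0.5,-1],[-0.5,-0.5,-1],[-0.5,-0.5,-1],[-0.5,-0.5,-1],[-0.5,-0.5,-1],[-0.5,-0.5,-1],[-0.5,-0.5,-1]],"twist":[0,0,0,0,0,0,0,0,0,0],"gripper":[0,0,0,0,0,0,0,0,0,0]}' 40
```

```text
clock: 38.72
tool_pos: [0.4188, -0.012, 0.06]
eef_rot: [0.023, 3.141, -0.001]
wrist_force: [-2.2, -1.0, 6.4]
opening: 0.0129
grip_force: 42.6
```

Centred on the bar with little side force. Turning clockwise.

```bash
python3 -m creep '{"dp":[[0,0,0],[0,0,0],[0,0,0],[0,0,0],[0,0,0],[0,0,0],[0,0,0],[0,0,0],[0,0,0],[0,0,0],[0,0,0],[0,0,0]],"twist":[-0.1,-0.2,-0.3,-0.4,-0.5,-0.6,-0.7,-0.8,-0.9,-1.0,-1.1,-1.19],"gripper":[0,0,0,0,0,0,0,0,0,0,0,0]}' 40
python3 -m creep '{"dp":[[0,0,0],[0,0,0]],"twist":[-0.01,-0.01],"gripper":[0,0]}'
python3 -c "
from h import *
o=arm.observe();print(o['wrist_torque'],o['eef_rot'],o['grip_force'])"
```

```text
clock: 39.72
tool_pos: [0.4178, -0.0135, 0.06]
eef_rot: [1.788, 2.582, -0.007]
wrist_force: [-9.6, -15.1, 12.4]
opening: 0.0133
grip_force: 43.6
clock: 39.88
tool_pos: [0.4178, -0.0135, 0.06]
eef_rot: [1.795, 2.577, -0.008]
wrist_force: [-10.4, -14.4, 12.2]
opening: 0.0134
grip_force: 43.6
[-3.01668593  1.97281579  0.2876414 ] [ 1.79489619  2.57721732 -0.00750755] 43.56099843978882
```

```bash
python3 -m creep '{"dp":[[0,0,0],[0,0,0],[0,0,0],[0,0,0],[0,0,5],[0,0,20],[0,0,50],[0,0,80],[0,0,110],[0,0,120],[0,0,120]],"twist":[0,0,0,0,0,0,0,0,0,0,0],"gripper":[0.4,0.4,0.4,0.4,0.4,0.4,0.4,0.4,0.4,0.4,0.4]}' 30
python3 -m creep '{"dp":[[0,20,0],[0,55,0],[0,90,0],[0,130,0],[0,170,0],[0,200,0],[0,200,0],[0,200,0]],"twist":[0,0,0,0,0,0,0,0],"gripper":[0.4,0.4,0.4,0.4,0.4,0.4,0.4,0.4]}'
python3 - <<'E'
from h import *
f=grab('top'); t=cv2.cvtColor(f['image'],cv2.COLOR_RGB2BGR); s=cv2.cvtColor(grab('side')['image'],cv2.COLOR_RGB2BGR)
r=lambda im,x,y,w,h:cv2.resize(im[y:y+h,x:x+w],(400,500),interpolation=cv2.INTER_CUBIC)
cv2.imwrite('pics/m10.png',np.hstack([r(t,235,140,80,100),r(s,200,130,110,100)]))
E
```

```text
clock: 40.8
tool_pos: [0.42, -0.0121, 0.1825]
eef_rot: [1.79, 2.576, 0.003]
wrist_force: [-0.7, -0.7, 0.3]
opening: 0.0341
grip_force: 0.0
clock: 41.47
tool_pos: [0.4181, 0.1892, 0.179]
eef_rot: [-1.788, -2.582, 0.002]
wrist_force: [0.9, -0.4, -0.3]
opening: 0.0341
grip_force: 0.0
```

View pics/m10.png

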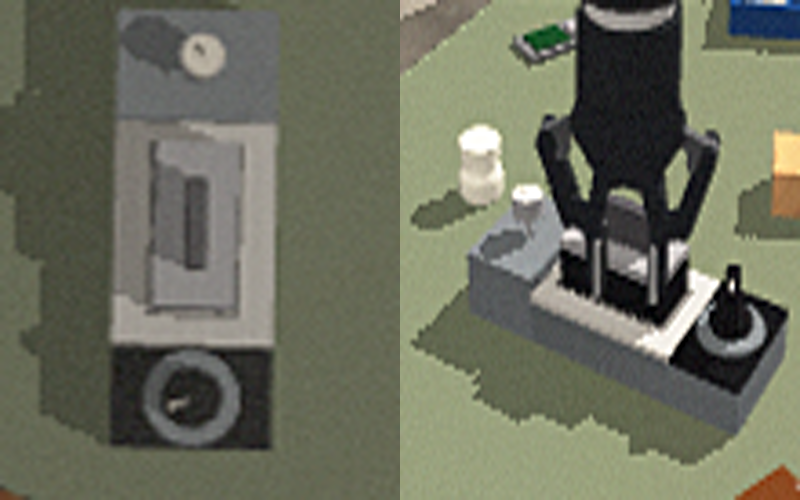

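The last picture shows the knob's pointer turned from the bottom to the lower left (crop 180,405), so it latched on. The plate lies rib up inside the outline, the dial is home at (205,52), and the gripper is clear. Handing in.

```bash
python3 -c "
from plant import arm
print(arm.finish_job())"
```

```text
the job is handed in; nothing more can be done
None
```

I handed the job in after about 42 s of robot time: thermometer home in the well, the three phones present piled flush (within about 1 mm of centre), plate on top rib up, and the heat knob turned 1.2 rad to on; no verdict came back.

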